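# Stack tape rolls in the dispensary's tape tube

## Task

Tidy the surgical tape on the dispensary counter: drop the two small rolls into the flared metal tube on the wooden foot, the wide one first and the narrow one on top of it, so that both lie flat in one column. Leave the large roll where it lies.

Things in the scene. Friction and masses are not known exactly. Their poses are not given: they have to be found in the camera images.
- tube: Upright round metal tube, fixed on a square 100 x 100 x 8 mm wooden foot; it starts empty. Origin: centre of the foot's underside at counter level, on the tube's axis, z up. Slippery bore 66 mm, inner floor 8 mm above the origin; straight to 36 mm, then flares to a rim 56 mm above the origin, 90 mm inside, 96 mm outside, so a small roll let go level, just above it, slides in.
- wide_roll: Small wide roll of white surgical tape, a stiff flat ring on a grey core: 54 mm outer diameter, 28 mm hole, 24 mm thick, about 35 g, lying flat on the counter. Origin: its centre, mid-thickness (12 mm above the counter); z along the hole's axis.
- narrow_roll: Small narrow roll, same tape and same 54 mm outer diameter and 28 mm hole but only 12 mm thick, about 22 g, lying flat on the counter. Origin: its centre, mid-thickness (6 mm above the counter); z along the hole's axis.
- large_roll: Large roll of the same tape, 90 mm outer diameter, 28 mm hole, 24 mm thick, lying flat on the counter; too big for the tube, to be left where it lies. Origin: its centre, mid-thickness; z along the hole's axis.
Mind the look-alikes: they are no part of the job. Leave any red look-alike of the narrow_roll alone.

How it is judged (in metres and radians):
On the way:
1. the wide roll lies flat on the floor of the tube, let go, with the narrow roll not yet in (horizontal distance between wide_roll and tube below 0.012 m and z of wide_roll in the frame of tube below 0.027 m and angle between the z axis of wide_roll and the z axis of tube, either way round below 0.18 rad and contact force between the fingers and wide_roll below 0.05 N and horizontal distance between narrow_roll and wide_roll above 0.05 m), for 0.2 s.
At the end, for the whole second after the job is handed in: Both small rolls are at rest in the tube, within 12 mm of its axis and flat to within 10 degrees: the wide one on the tube's floor (centre below 27 mm above the tube's origin), the narrow one on it (centre 31 to 45 mm above the origin). The large roll is within 30 mm of where it lay (horizontal distance between each of wide_roll, narrow_roll and tube below 0.012 m and z of wide_roll in the frame of tube below 0.027 m and angle between the z axis of each of wide_roll, narrow_roll and the z axis of tube, either way round below 0.18 rad and z of narrow_roll in the frame of tube between 0.031 and 0.045 m and linear speed of each of wide_roll, narrow_roll below 0.02 m/s and distance of large_roll from where it was at the start of the episode below 0.03 m); the robot touches nothing.
It fails at once if the large roll is moved by 30 mm or more (distance of large_roll from where it was at the start of the episode above 0.03 m).
It also fails if it takes over 64 s, if anything falls off the work surface, if the arm or the gripper's body presses on something with over 40 N, if the wrist force passes 120 N, or if a joint passes its speed limit or range.

## Robot

A 6-joint arm with a two-finger parallel gripper is mounted at the origin on the work surface. World frame = base frame: x ahead of the robot, y to its left, z up, the work surface at z = 0. Lengths are in m, angles in degrees, forces in N, time in s.
With the tool pointing down it reaches from about 0.3 to 0.75 m from the base axis. Payload 8.5 kg.
Tool frame: the origin (TCP) lies on the centre line of the jaws, within the pads' length; the fingertips stand 25 mm ahead of it and the grasp point (between the pads) lies 6 mm ahead of it; z points along the fingers, y is the line along which they close (so a half turn about z gives the same grasp; the last joint's range is limited). The gripper opens to 85 mm and grips with 20 to 120 N. Pads are 22 mm wide; open, the fingers measure 114 mm over their backs; the gripper's body (76 mm by 85 mm) begins 54 mm behind the grasp point. The pads swing forward as they close: fully open they stand 13 mm farther back than shut.
Start: joints at [-84.528, 21.807, 74.336, -0, 83.858, -12.336], TCP at [0.168, -0.524, 0.256] pointing down, gripper open.
Joint ranges: [-178.18, 178.18], [-50.72, 133.34], [12.68, 142.11], [-81.47, 261.47], [9.98, 163.14], [-165.26, 165.26]. Speed limits (degrees/s): [136.94, 136.94, 180, 180, 180, 180].

## Interface

Orientations are given as a 3x3 rotation matrix whose columns are the frame's x, y, z axes.
In Python, from rig import telemetry, optics, env gives the robot as it stands.
- The arm moves only by the tool send_rows, never from a script. Its argument "deltas" is a list that holds one entry, the list of rows, each a list of 7 numbers: the shift along the tool's x, y, z in m, then the turn, a rotation vector about the tool's x, y, z in rad, then the opening, from -1 (shut) to 1 (fully open), so that 0 is half open. In form: [[[x, y, z, ax, ay, az, grip], ...]]. A call has 1 to 12 rows; each row shifts and turns the commanded pose from where the row before left it, along the tool's axes as they then stand; what a row does not reach is not made up. A row lasts 1/8 s, in which the tool goes at most 62.5 mm and 10.7 degrees, less where a joint would pass 70% of its speed; a pose out of reach is approached as far as the arm can. A call is refused whole if a number of a shift passes 0.0625 or a number of a turn 0.188, either way. A call with a gripper value outside its range is refused whole. The fingers move at their own pace and stop on an object; "squeeze" is the grip in N (left out, the last holds). Time passes only in rows, so rows that do not move let the fingers close. It gives the time, the measured TCP pose, the force, the opening and the grip force at its end, in the units of the state.
- telemetry.observe(): the state, without advancing time (a new reading comes with each control period).
- optics.get_image(name): name is "scene" or "side" or "wrist"; returns a dict with "image" (384x512x3 uint8, red, green, blue), "range_z" (384x512 float32, m along the optical axis (not along the pixel's ray), 0 where there is no reading), "K" (3x3 intrinsics, pixels), "rvec" (rotation vector, rad) and "tvec" (3), from world to camera coordinates, as OpenCV has them; the wrist camera has in their place "hand_eye" (4x4, takes a point from camera to tool coordinates, whose origin is the TCP and whose axes are the flange's). Camera axes: x right, y down, z forward; pixel columns grow to the right and rows downward; lengths in m; the calibration is good to about 2 mm. A picture is of the moment at which its call begins: read the wrist's pose just before it.
- env.close_job(): hands the job in; it is judged then, once.
The state is a dict: "time_s": time; "q": joint angles; "qvel": joint speeds; "joint_efforts": joint torques, N m; "position": TCP position; "tool_rot": TCP orientation; "ft_force": force on the tool from outside, world axes, zero at the start; "wrist_torque": the same for the moment, N m; "grip_width": finger opening in m; "gripper_force": force on a finger pad.
Only numpy, scipy, OpenCV 4.12 (cv2) and the standard library are available. Lean on these libraries where they do the work, as an engineer would, in place of code of your own. Each camera call takes 0.05 s, during which the arm holds its last target. There are 200 camera calls.

## Working session

There is one attempt and no reset: what is moved stays moved. The work goes in short steps, Python scripts to look and compute and a tool call to move; the robot and the scene stay as the last step left them, time stands still between calls to the robot, and variables do not carry over. Pictures are saved under pics/ and viewed, at most 10 in all, crops included, and the job is handed in when it is done.

Besides the shell and the picture viewer there is one more tool, called after "Call:" by a JSON object that holds its "name" and its "arguments", one argument or row to a line. send_rows: Moves the arm, as the interface text tells. Its arguments: {"type":"object","properties":{"deltas":{"type":"array"},"squeeze":{"type":"number"}},"required":["deltas"]}

```bash
mkdir -p pics; cat > h.py <<'E'
import numpy as np, cv2
from rig import telemetry, optics, env
def grab(n):
    s=telemetry.observe(); d=optics.get_image(n)
    if 'hand_eye' in d:
        T=np.eye(4);T[:3,:3]=np.array(s['tool_rot']);T[:3,3]=s['position']
        M=T@np.array(d['hand_eye'])
    else:
        R=cv2.Rodrigues(np.array(d['rvec'],float))[0];M=np.eye(4);M[:3,:3]=R.T;M[:3,3]=-R.T@np.array(d['tvec']).ravel()
    d['M']=M; return d
def save(d,n): cv2.imwrite('pics/'+n,d['image'][:,:,::-1])
def plane(d,uv,z):
    r=d['M'][:3,:3]@np.linalg.inv(d['K'])@np.array([uv[0],uv[1],1.]);o=d['M'][:3,3]
    return o+r*(z-o[2])/r[2]
def cloud(d):
    Z=d['range_z'];v,u=np.mgrid[:Z.shape[0],:Z.shape[1]]
    P=np.stack([u*Z,v*Z,Z],-1)@np.linalg.inv(d['K']).T
    return P@d['M'][:3,:3].T+d['M'][:3,3]
E
python3 - <<'E'
from h import *
a=grab('scene');b=grab('side')
cv2.imwrite('pics/a.png',cv2.resize(np.vstack([a['image'],b['image']])[:,:,::-1],(400,600)) )
save(a,'s1.png');save(b,'s2.png')
for d in(a,b):print(d['M'][:3,3].round(3))
s=telemetry.observe();print(s['time_s'],np.round(s['tool_rot'],3),s['grip_width'])
E
```

```text
[ 1.212 -0.711  0.839]
[0.195 0.517 0.844]
0.1 [[ 0.952  0.306 -0.   ]
 [ 0.306 -0.952  0.001]
 [ 0.    -0.001 -1.   ]] 0.0854082431759016
```

View pics/s1.png

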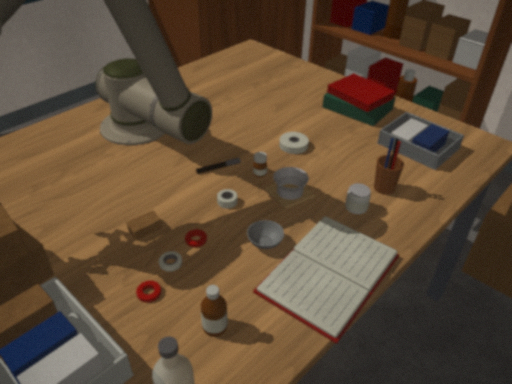

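View pics/s2.png

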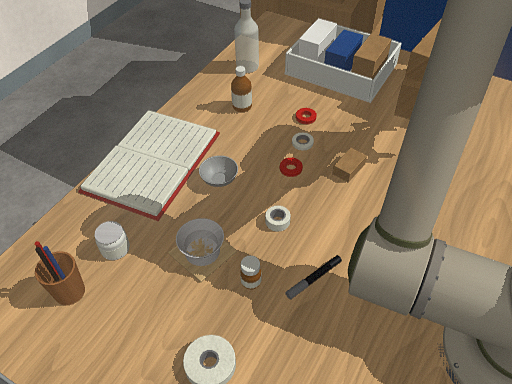

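The scene view shows the wide roll at (227,198), the narrow roll at (170,261) between two red ones, the large roll at (294,142), and a tube candidate at (290,183) with a smaller bowl at (265,235). In the side view they are at (278,218), (302,141), (209,360), (200,242) and (218,171). Next I'll triangulate them.

```bash
python3 - <<'E'
from h import *
a=grab('scene');b=grab('side')
def tri(ua,ub):
    A=[];y=[]
    for d,u in((a,ua),(b,ub)):
        r=d['M'][:3,:3]@np.linalg.inv(d['K'])@np.array([*u,1.]);r/=np.linalg.norm(r)
        Q=np.eye(3)-np.outer(r,r);A.append(Q);y.append(Q@d['M'][:3,3])
    return np.linalg.lstsq(np.vstack(A),np.hstack(y),rcond=None)[0]
for n,ua,ub in[('wide',(227,198),(278,218)),('narrow',(170,261),(302,141)),('large',(294,142),(209,360)),('tube',(291,179),(200,238)),('bowl',(266,232),(218,169))]:
    print(n,tri(ua,ub).round(3))
C=cloud(b)
for n,(u,v) in dict(wide=(278,218),narrow=(302,141),large=(209,360),tube=(200,242),bowl=(218,171)).items():
    w=40
    Q=C[max(v-w,0):v+w,u-w:u+w].reshape(-1,3)
    c=plane(b,(u,v),.02)[:2]
    Q=Q[np.hypot(*(Q[:,:2]-c).T)<.06]
    H=Q[Q[:,2]>.006]
    z=np.percentile(H[:,2],97);T=H[H[:,2]>z-.006];cc,r=cv2.minEnclosingCircle(T[:,:2].astype(np.float32))
    print(n,len(H),'top',z.round(4),'med z',np.median(H[:,2]).round(4),np.round(cc,4),round(r,4))
cv2.imwrite('pics/t.png',cv2.resize(b['image'][120:310,140:310,::-1],None,fx=3,fy=3,interpolation=2))
E
```

```text
wide [ 0.493 -0.051  0.014]
narrow [ 0.559 -0.295  0.007]
large [0.446 0.281 0.016]
tube [0.589 0.095 0.051]
bowl [ 0.67  -0.09   0.037]
wide 487 top 0.027 med z 0.0236 [ 0.4938 -0.049 ] 0.0275
narrow 272 top 0.0155 med z 0.0122 [ 0.5519 -0.27  ] 0.0494
large 2031 top 0.0273 med z 0.0245 [0.4454 0.2831] 0.0451
tube 2198 top 0.0567 med z 0.0196 [0.5905 0.0956] 0.0488
bowl 847 top 0.037 med z 0.0221 [ 0.6714 -0.0888] 0.0459
```

View pics/t.png

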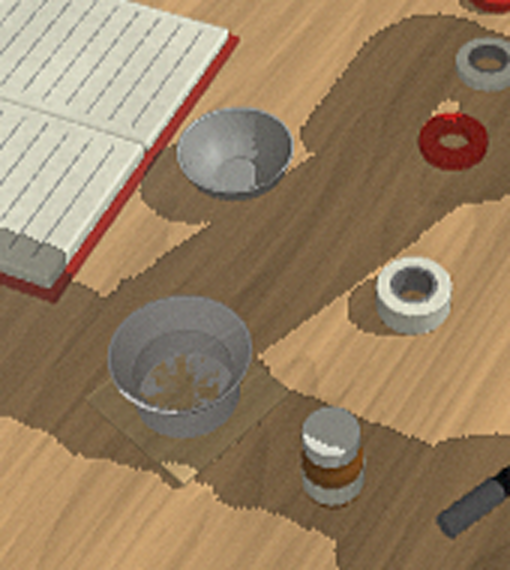

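The crop confirms the tube: the flared cylinder on the square wooden foot, crop (180,355). The bowl at (235,150) has no foot and is a decoy.

```bash
python3 - <<'E'
from h import *
b=grab('side');w=grab('wrist');print(w['hand_eye'],w['K'])
for n,uv,z in[('pill',(250,270),.02),('red1',(291,167),.006),('red2',(306,116),.006),('box',(350,166),.015),('pen',(322,270),.01),('amber',(242,103),.0),('narrow',(302,141),.006)]:print(n,plane(b,uv,z).round(3))
E
```

```text
[[ 1.09436787e-03 -9.49843819e-01 -3.12722755e-01  7.98882773e-02]
 [ 9.99999399e-01  1.05850506e-03  2.84445944e-04 -3.97603015e-04]
 [ 6.08393973e-05 -3.12722878e-01  9.49844407e-01 -1.17521675e-01]
 [ 0.00000000e+00  0.00000000e+00  0.00000000e+00  1.00000000e+00]] [[333.81540408   0.         258.0588639 ]
 [  0.         333.81540408 193.89307015]
 [  0.           0.           1.        ]]
pill [0.477 0.093 0.02 ]
red1 [ 0.543 -0.203  0.006]
red2 [ 0.594 -0.382  0.006]
box [ 0.421 -0.265  0.015]
pen [0.357 0.018 0.01 ]
amber [ 0.77  -0.352  0.   ]
narrow [ 0.56  -0.294  0.006]
```

Call:
{"name": "send_rows", "arguments": {
  "deltas": [
    [[0.038,-0.0293,0,0,0,0,1],[0.038,-0.0293,0,0,0,0,1],[0.038,-0.0293,0,0,0,0,1],[0.038,-0.0293,0,0,0,0,1],[0.038,-0.0293,0,0,0,0,1],[0.038,-0.0293,0,0,0,0,1],[0.038,-0.0293,0,0,0,0,1],[0.038,-0.0293,0,0,0,0,1],[0.038,-0.0293,0.01,0,0,0,1],[0.038,-0.0293,0.02,0,0,0,1],[0.038,-0.0293,0.02,0,0,0,1],[0.038,-0.0293,0.02,0,0,0,1]]
  ],
  "squeeze": 30
}}

```text
time_s: 1.8
position: [0.4956, -0.048, 0.1858]
tool_rot: [[0.952, 0.306, 0.0], [0.306, -0.952, -0.0], [0.0, 0.0, -1.0]]
ft_force: [1.0, -0.7, -0.2]
grip_width: 0.085
gripper_force: 0.0
```

```bash
cat >> h.py <<'E'
def roll(d,z,guess,rad=.027):
    # outer outline of a light roll top at plane z, near guess
    C=cloud(d);m=((C[...,2]>z-.005)&(C[...,2]<z+.006)&(np.hypot(C[...,0]-guess[0],C[...,1]-guess[1])<rad+.02)&(d['range_z']>0)).astype(np.uint8)
    c=max(cv2.findContours(m,0,2)[0],key=cv2.contourArea)
    (u,v),(p,q),_=cv2.fitEllipse(c)
    P=plane(d,(u,v),z);print('px',u,v,p,q,'pos',P.round(4),'zmed',np.median(C[...,2][m>0]).round(4))
    return P
def rel(P):
    s=telemetry.observe();print('tool delta',(np.array(s['tool_rot']).T@(P-np.array(s['position']))).round(4))
E
python3 - <<'E'
from h import *
d=grab('wrist');save(d,'w1.png');P=roll(d,.025,(.494,-.05));rel(P)
E
```

```text
px 260.3529052734375 183.09130859375 57.95766067504883 60.064239501953125 pos [ 0.4944 -0.0502  0.025 ] zmed 0.0238
tool delta [-0.0037  0.0057  0.1583]
```

View pics/w1.png

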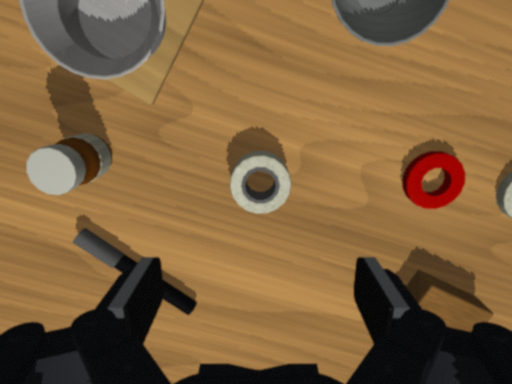

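The wrist view shows the wide roll at (260,183), centred between the fingers, with clear room around it. I'll descend and grip.

Call:
{"name": "send_rows", "arguments": {
  "deltas": [
    [[-0.004,0.006,0.03,0,0,0,1],[0,0,0.04,0,0,0,1],[0,0,0.04,0,0,0,1],[0,0,0.025,0,0,0,1],[0,0,0.015,0,0,0,1],[0,0,0,0,0,0,1],[0,0,0,0,0,0,0],[0,0,0,0,0,0,0],[0,0,0,0,0,0,-0.5],[0,0,0,0,0,0,-0.5],[0,0,0,0,0,0,-0.5],[0,0,0,0,0,0,-0.5]]
  ],
  "squeeze": 30
}}

```text
time_s: 3.35
position: [0.4932, -0.0564, 0.0374]
tool_rot: [[0.952, 0.306, 0.002], [0.306, -0.952, -0.001], [0.001, 0.001, -1.0]]
ft_force: [-0.9, 0.3, 6.4]
grip_width: 0.0515
gripper_force: 30.5
```

```bash
python3 - <<'E'
from h import *
d=grab('wrist');s=telemetry.observe();print(np.round(s['position'],4),s['grip_width'],s['ft_force'],s['gripper_force'])
b=grab('side')
cv2.imwrite('pics/w2.png',np.hstack([d['image'][:,:,::-1][184:,100:412],cv2.resize(b['image'][160:260,220:320,::-1],(200,200))]))
E
```

```text
[ 0.4932 -0.0565  0.0374] 0.05173649468519269 [-2.41755124  0.29268997  6.1708076 ] 30.54951550439
```

View pics/w2.png

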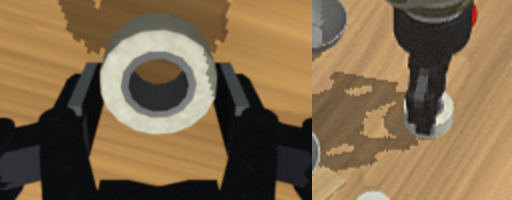

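```bash
cat >> h.py <<'E'
def held(d):
    # light pixels at roll-like range, in tool frame: fit plane + centre of top face
    C=cloud(d);s=telemetry.observe();R=np.array(s['tool_rot']);Q=(C-np.array(s['position']))@R
    hsv=cv2.cvtColor(d['image'],cv2.COLOR_RGB2HSV)
    m=((hsv[...,1]<50)&(hsv[...,2]>120)&(abs(Q[...,0])<.05)&(abs(Q[...,1])<.03)&(Q[...,2]>-.01)&(Q[...,2]<.03)).astype(np.uint8)
    m=cv2.morphologyEx(m,cv2.MORPH_OPEN,np.ones((3,3)));q=Q[m>0]
    z=np.median(q[:,2]);t=q[abs(q[:,2]-z)<.006];c=np.linalg.lstsq(np.c_[t[:,:2],np.ones(len(t))],t[:,2],rcond=None)[0]
    print('n',len(t),'top z tool',z.round(4),'tilt deg',np.degrees(c[:2]).round(1),'x',np.percentile(t[:,0],[1,99]).round(4),'y',np.percentile(t[:,1],[1,99]).round(4))
    return q
E
python3 - <<'E'
from h import *
held(grab('wrist'))
E
```

```text
n 6171 top z tool 0.0135 tilt deg [ 0.2 -0.1] x [-0.0228  0.0269] y [-0.0252  0.024 ]
```

Call:
{"name": "send_rows", "arguments": {
  "deltas": [
    [[0,0,-0.015,0,0,0,-0.5],[0,0,-0.035,0,0,0,-0.5],[0,0,-0.04,0,0,0,-0.5],[0,0,-0.035,0,0,0,-0.5],[0.017,-0.0143,0,0,0,0,-0.5],[0.034,-0.029,0,0,0,0,-0.5],[0.034,-0.029,0,0,0,0,-0.5],[0.034,-0.029,0,0,0,0,-0.5],[0.017,-0.014,0,0,0,0,-0.5],[0,0,0,0,0,0,-0.5],[0,0,0,0,0,0,-0.5],[0,0,0,0,0,0,-0.5]]
  ]
}}

```text
time_s: 5.0
position: [0.5868, 0.0942, 0.1616]
tool_rot: [[0.952, 0.305, 0.0], [0.305, -0.952, -0.0], [0.0, 0.0, -1.0]]
ft_force: [-0.2, 0.8, -0.6]
grip_width: 0.0513
gripper_force: 32.0
```

```bash
python3 - <<'E'
from h import *
d=grab('wrist');held(d);rel(np.array([.59,.0957,.057]))
b=grab('side')
cv2.imwrite('pics/w3.png',np.hstack([d['image'][:,:,::-1],cv2.resize(b['image'][130:310,120:290,::-1],(280,384))]))
C=cloud(d)
m=(C[...,2]>.05)&(C[...,2]<.062)&(np.hypot(C[...,0]-.59,C[...,1]-.0957)<.06)
p=C[m][:,:2]
A=np.c_[2*p,np.ones(len(p))];x=np.linalg.lstsq(A,(p**2).sum(1),rcond=None)[0]
print(len(p),x[:2].round(4),np.sqrt(x[2]+x[:2]@x[:2]).round(4),np.median(C[m][:,2]))
E
```

```text
n 5577 top z tool 0.0137 tilt deg [ 0.  -0.1] x [-0.0229  0.0269] y [-0.0252  0.0229]
tool delta [ 0.0035 -0.0004  0.1046]
2752 [0.5874 0.0963] 0.0444 0.054514257932921195
```

View pics/w3.png

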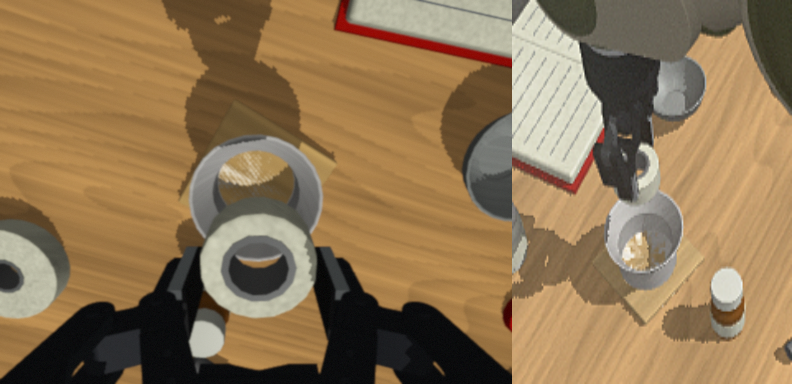

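The wide roll is level in the jaws, over the tube mouth to within 2 mm. The tube's rim is at wrist (255,195). I'll lower and release.

Call:
{"name": "send_rows", "arguments": {
  "deltas": [
    [[0,0,0.02,0,0,0,-0.5],[0,0,0.025,0,0,0,-0.5],[0,0,0.0175,0,0,0,-0.5],[0,0,0.008,0,0,0,-0.5],[0,0,0,0,0,0,-0.5],[0,0,0,0,0,0,-0.5],[0,0,0,0,0,0,1],[0,0,0,0,0,0,1],[0,0,0,0,0,0,1],[0,0,0,0,0,0,1],[0,0,-0.02,0,0,0,1],[0,0,-0.04,0,0,0,1]]
  ]
}}

```text
time_s: 6.6
position: [0.5864, 0.095, 0.1502]
tool_rot: [[0.952, 0.306, -0.004], [0.306, -0.952, 0.0], [-0.003, -0.001, -1.0]]
ft_force: [-0.1, -0.5, -0.6]
grip_width: 0.0854
gripper_force: 0.0
```

```bash
cat >> h.py <<'E'
def intube(d):
    C=cloud(d);h=cv2.cvtColor(d['image'],cv2.COLOR_RGB2HSV)
    r=np.hypot(C[...,0]-.589,C[...,1]-.096);m=(r<.034)&(d['range_z']>0)
    for lo in np.arange(.004,.07,.006):
        k=m&(C[...,2]>=lo)&(C[...,2]<lo+.006)
        if k.sum()>15:
            p=C[k];print(round(lo,3),k.sum(),'ctr',p.mean(0).round(4),'xy rng',p.min(0)[:2].round(3),p.max(0)[:2].round(3))
    for lo,hi in((.028,.037),(.037,.05)):
        p=C[m&(C[...,2]>lo)&(C[...,2]<hi)&(r<.029)]
        if len(p)>50:
            c=np.linalg.lstsq(np.c_[p[:,:2]-p[:,:2].mean(0),np.ones(len(p))],p[:,2],rcond=None)[0];print('plane',lo,len(p),'tilt deg',np.degrees(c[:2]).round(1),'z',c[2].round(4))
E
python3 - <<'E'
from h import *
b=grab('side');intube(b)
cv2.imwrite('pics/w4.png',cv2.resize(b['image'][180:300,140:260,::-1],(480,480)))
E
```

```text
0.004 44 ctr [0.5937 0.0879 0.0085] xy rng [0.557 0.065] [0.622 0.114]
0.01 40 ctr [0.5959 0.0885 0.013 ] xy rng [0.556 0.064] [0.62  0.118]
0.016 35 ctr [0.5974 0.0911 0.0197] xy rng [0.566 0.064] [0.623 0.122]
0.022 89 ctr [0.5912 0.0902 0.0256] xy rng [0.564 0.063] [0.622 0.124]
0.028 359 ctr [0.5917 0.0948 0.032 ] xy rng [0.564 0.064] [0.622 0.123]
0.034 145 ctr [0.5929 0.0884 0.0358] xy rng [0.555 0.063] [0.623 0.125]
0.04 20 ctr [0.5946 0.0681 0.0414] xy rng [0.57  0.063] [0.623 0.093]
plane 0.028 387 tilt deg [ 0.  -0.4] z 0.0327
```

View pics/w4.png

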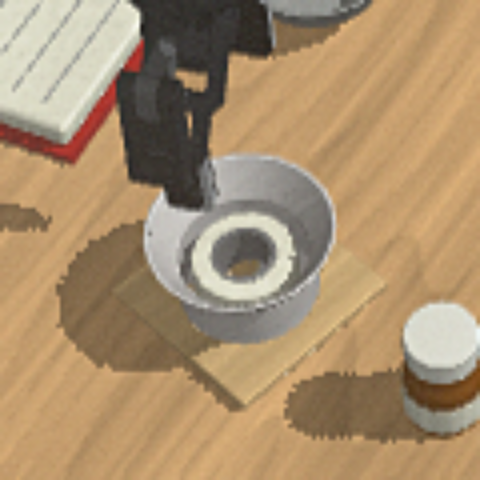

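The wide roll lies flat in the tube: its top is at 0.033 m, tilt under 1°, crop centre (243,255). Now the narrow roll, with a quarter turn so that the fingers clear the red ones.

Call:
{"name": "send_rows", "arguments": {
  "deltas": [
    [[-0.0145,0.0363,-0.01,0,0,0,1],[-0.0145,0.0363,0,0,0,0,1],[-0.0145,0.0363,0,0,0,0,1],[-0.0145,0.0363,0,0,0,0,1],[-0.0145,0.0363,0,0,0,0,1],[-0.0145,0.0363,0,0,0,0,1],[-0.0145,0.0363,0,0,0,0,1],[-0.0145,0.0363,0,0,0,0,1],[-0.0145,0.0363,0,0,0,0,1],[-0.0145,0.0363,0,0,0,0,1],[0,0,0,0,0,0,1]]
  ]
}}

```text
time_s: 8.02
position: [0.5595, -0.2974, 0.1604]
tool_rot: [[0.953, 0.303, 0.0], [0.303, -0.953, -0.0], [-0.0, 0.0, -1.0]]
ft_force: [-0.1, 0.4, 0.5]
grip_width: 0.0853
gripper_force: 0.0
```

Call:
{"name": "send_rows", "arguments": {
  "deltas": [
    [[0,0,0,0,0,-0.1745,1],[0,0,0,0,0,-0.1745,1],[0,0,0,0,0,-0.1745,1],[0,0,0,0,0,-0.1745,1],[0,0,0,0,0,-0.1745,1],[0,0,0,0,0,-0.1745,1],[0,0,0,0,0,-0.1745,1],[0,0,0,0,0,-0.1745,1],[0,0,0,0,0,-0.1745,1],[0,0,0,0,0,0,1],[0,0,0,0,0,0,1],[0,0,0,0,0,0,1]]
  ]
}}

```text
time_s: 9.52
position: [0.5601, -0.2947, 0.1608]
tool_rot: [[-0.304, 0.953, -0.0], [0.953, 0.304, 0.0], [0.0, -0.0, -1.0]]
ft_force: [-0.1, -0.2, 0.5]
grip_width: 0.0854
gripper_force: 0.0
```

```bash
python3 - <<'E'
from h import *
d=grab('wrist');save(d,'w5.png');P=roll(d,.0125,(.559,-.294));rel(P);s=telemetry.observe();print(np.round(s['q'],1),s['position'])
E
```

```text
px 255.31533813476562 181.8533172607422 60.982582092285156 63.06467056274414 pos [ 0.5565 -0.292   0.0125] zmed 0.0118
tool delta [ 0.0038 -0.0026  0.1483]
[-38.5  34.4  68.7   0.   76.9 -56.2] [ 0.56005155 -0.2947959   0.16082743]
```

View pics/w5.png

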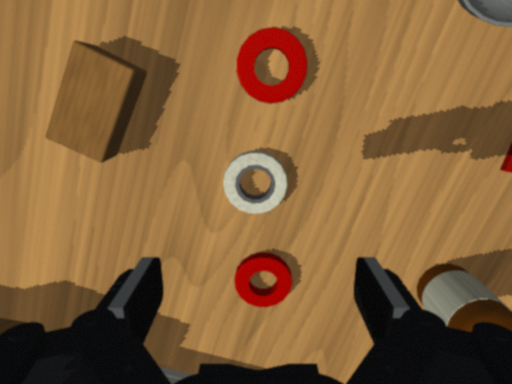

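The wrist view shows the narrow roll at (255,182), the reds at (272,65) and (264,280) outside the finger line, and the box and bottle clear of it.

Call:
{"name": "send_rows", "arguments": {
  "deltas": [
    [[0.004,-0.003,0.02,0,0,0,1],[0,0,0.035,0,0,0,1],[0,0,0.035,0,0,0,1],[0,0,0.025,0,0,0,1],[0,0,0.015,0,0,0,1],[0,0,0.007,0,0,0,1],[0,0,0,0,0,0,1],[0,0,0,0,0,0,0.4],[0,0,0,0,0,0,0.4],[0,0,0,0,0,0,-0.5],[0,0,0,0,0,0,-0.5],[0,0,0,0,0,0,-0.5]]
  ],
  "squeeze": 30
}}

```text
time_s: 11.08
position: [0.5562, -0.2922, 0.0249]
tool_rot: [[-0.306, 0.952, 0.001], [0.952, 0.306, -0.001], [-0.001, 0.001, -1.0]]
ft_force: [-1.7, 0.9, 5.6]
grip_width: 0.0528
gripper_force: 30.5
```

```bash
python3 - <<'E'
from h import *
held(grab('wrist'))
E
```

```text
n 5066 top z tool 0.0131 tilt deg [-0.1 -0.1] x [-0.0262  0.0233] y [-0.0248  0.0244]
```

Call:
{"name": "send_rows", "arguments": {
  "deltas": [
    [[0,0,-0.015,0,0,0,-0.5],[0,0,-0.035,0,0,0,-0.5],[0,0,-0.04,0,0,0,-0.5],[0,0,-0.03,0,0,0,-0.5],[0.02,0.0083,0,0,0,0,-0.5],[0.035,0.0145,0,0,0,0,-0.5],[0.035,0.0145,0,0,0,0,-0.5],[0.035,0.0145,0,0,0,0,-0.5],[0.035,0.0145,0,0,0,0,-0.5],[0.035,0.0145,0,0,0,0,-0.5]]
  ]
}}

```text
time_s: 12.38
position: [0.5726, -0.0793, 0.1432]
tool_rot: [[-0.306, 0.952, -0.001], [0.952, 0.306, 0.001], [0.001, -0.001, -1.0]]
ft_force: [0.4, 0.0, -0.1]
grip_width: 0.0526
gripper_force: 31.6
```

Call:
{"name": "send_rows", "arguments": {
  "deltas": [
    [[0.035,0.0145,0,0,0,0,-0.5],[0.035,0.0145,0,0,0,0,-0.5],[0.035,0.0145,0,0,0,0,-0.5],[0.035,0.0145,0,0,0,0,-0.5],[0.025,0.0109,0,0,0,0,-0.5],[0,0,0,0,0,0,-0.5],[0,0,0,0,0,0,-0.5],[0,0,0,0,0,0,-0.5]]
  ]
}}

```text
time_s: 13.38
position: [0.5883, 0.0957, 0.1437]
tool_rot: [[-0.304, 0.953, -0.0], [0.953, 0.304, -0.0], [0.0, -0.0, -1.0]]
ft_force: [0.7, -0.6, -0.7]
grip_width: 0.0529
gripper_force: 31.6
```

```bash
python3 - <<'E'
from h import *
held(grab('wrist'));rel(np.array([.5885,.097,.084]));print(telemetry.observe()['position'])
E
```

```text
n 5016 top z tool 0.0132 tilt deg [-0.1  0. ] x [-0.0263  0.0233] y [-0.0248  0.0243]
tool delta [0.0012 0.0005 0.0598]
[0.58840574 0.09566271 0.14375885]
```

Call:
{"name": "send_rows", "arguments": {
  "deltas": [
    [[0.001,0,0.015,0,0,0,-0.5],[0,0,0.02,0,0,0,-0.5],[0,0,0.015,0,0,0,-0.5],[0,0,0.01,0,0,0,-0.5],[0,0,0,0,0,0,-0.5],[0,0,0,0,0,0,-0.5],[0,0,0,0,0,0,1],[0,0,0,0,0,0,1],[0,0,0,0,0,0,1],[0,0,0,0,0,0,1],[0,0,-0.025,0,0,0,1],[0,0,-0.05,0,0,0,1]]
  ]
}}

```text
time_s: 14.92
position: [0.5874, 0.0974, 0.1581]
tool_rot: [[-0.305, 0.952, -0.004], [0.952, 0.305, 0.0], [0.002, -0.004, -1.0]]
ft_force: [0.5, -0.0, -0.4]
grip_width: 0.0853
gripper_force: 0.0
```

Call:
{"name": "send_rows", "arguments": {
  "deltas": [
    [[-0.04,0,-0.03,0,0,0,1],[-0.05,0,0,0,0,0,1],[-0.05,0,0,0,0,0,1],[-0.03,0,0,0,0,0,1],[0,0,0,0,0,0,1],[0,0,0,0,0,0,1],[0,0,0,0,0,0,1]]
  ]
}}

```text
time_s: 15.8
position: [0.6399, -0.0633, 0.189]
tool_rot: [[-0.307, 0.952, 0.0], [0.952, 0.307, 0.0], [0.0, 0.0, -1.0]]
ft_force: [0.4, -0.1, -0.1]
grip_width: 0.0855
gripper_force: 0.0
```

```bash
python3 - <<'E'
from h import *
b=grab('side');intube(b)
cv2.imwrite('pics/w6.png',cv2.resize(b['image'][180:300,140:260,::-1],(480,480)))
E
```

```text
0.004 19 ctr [0.5938 0.0886 0.0081] xy rng [0.57  0.067] [0.621 0.114]
0.01 22 ctr [0.5954 0.0838 0.0127] xy rng [0.574 0.065] [0.62  0.113]
0.016 28 ctr [0.5953 0.0904 0.0192] xy rng [0.565 0.064] [0.62  0.121]
0.022 57 ctr [0.5877 0.0955 0.0255] xy rng [0.563 0.063] [0.619 0.123]
0.028 95 ctr [0.5829 0.1004 0.0314] xy rng [0.563 0.063] [0.622 0.124]
0.034 112 ctr [0.588  0.0909 0.0376] xy rng [0.556 0.062] [0.623 0.123]
0.04 341 ctr [0.5912 0.0964 0.0439] xy rng [0.565 0.062] [0.622 0.124]
0.046 77 ctr [0.5898 0.0976 0.0469] xy rng [0.565 0.063] [0.616 0.124]
plane 0.028 107 tilt deg [-0.2 -0.8] z 0.0324
plane 0.037 425 tilt deg [ 0.7 -0.6] z 0.0441
```

View pics/w6.png

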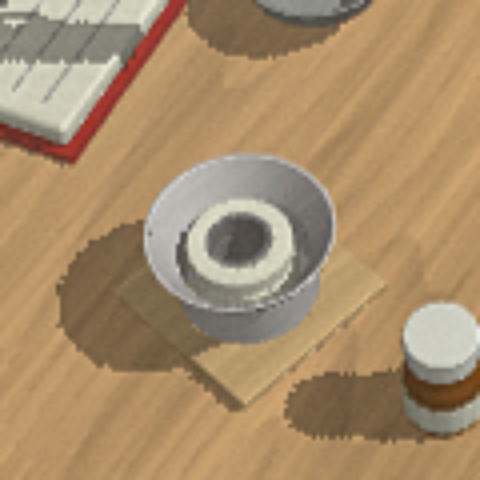

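Both rolls lie flat in one column: the upper top is at 0.044 m, tilt about 1°, crop centre (242,242). The arm is clear, so I'm handing in.

```bash
python3 -c "
from rig import env;print(env.close_job())"
```

```text
the job is handed in; nothing more can be done
None
```

I handed the job in at about 16 s of robot time: the wide roll is on the tube's floor with the narrow roll flat on top of it, and the arm never went near the large roll; `close_job()` returned no verdict.

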